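Build and load a kiln layer

ROBOT

A 6-joint arm with a two-finger parallel gripper is mounted at the origin on the work surface. World frame = base frame: x ahead of the robot, y to its left, z up, the work surface at z = 0. Lengths are in m, angles in rad, forces in N, time in s.
With the tool pointing down it reaches from about 0.25 to 0.725 m from the base axis. Payload 4 kg.
Tool frame: the origin (TCP) lies midway between the tips of the shut fingers; the grasp point (between the pads) lies 19 mm behind it; z points along the fingers, y is the line along which they close (so a half turn about z gives the same grasp; the last joint's range is limited). The gripper opens to 85 mm and grips with 20 to 120 N. Pads are 22 mm wide; open, the fingers measure 114 mm over their backs; the gripper's body (76 mm by 85 mm) begins 54 mm behind the grasp point. The pads swing forward as they close: fully open they stand 13 mm farther back than shut.
Start: joints at [1.228, 0.241, 0.005, 1.335, 0, 1.571], TCP at [0.168, 0.471, 0.231] pointing down, gripper open.
Joint ranges: [-2.72, 2.72], [-1.05, 1.87], [-1.09, 1.28], [-1.99, 2.15], [-1.42, 1.44], [-3.14, 3.14]. Speed limits (rad/s): [2.79, 2.79, 3.14, 3.14, 3.14, 3.14].

INTERFACE

Orientations are given as a unit quaternion [x, y, z, w].
In Python, from workcell import get_obs, camera, job_done, silhouettes gives the robot as it stands. The module is installed in compiled form; this text tells all that it offers.
- The arm moves only by the tool drive_tool, never from a script. Its argument "increments" is a list of rows, each a list of 3 entries, a list of its own where there are three numbers: the shift along the world's x, y, z in mm, then the turn, a rotation vector about the world's x, y, z in degrees, then the opening, from 0 (shut) to 1 (fully open). A call has 1 to 8 rows; each row shifts and turns the commanded pose from where the row before left it; what a row does not reach is not made up. A row lasts 1/12 s, in which the tool goes at most 41.7 mm and 7.16 degrees, less where a joint would pass 70% of its speed; a pose out of reach is approached as far as the arm can. A call is refused whole if a number of a shift passes 41.7 or a number of a turn 7.16, either way. A call with a gripper value outside its range is refused whole. The fingers move at their own pace and stop on an object; the grip force is fixed at half the most. Time passes only in rows, so rows that do not move let the fingers close. It gives the time, the measured TCP pose, the force, the opening and the grip force at its end, in the units of the state.
- get_obs(): the state, without advancing time (a new reading comes with each control period).
- camera(name): name is "scene" or "top" or "wrist"; returns a dict with "image" (400x640x3 uint8, red, green, blue), "K" (3x3 intrinsics, pixels), "view" (4x4, takes a point from world to camera coordinates). Camera axes: x right, y down, z forward; pixel columns grow to the right and rows downward; lengths in m; the calibration is good to about 2 mm. A picture is of the moment at which its call begins. There is no depth.
- job_done(): hands the job in; it is judged then, once.
Trained networks look in a picture, given as the dict that the camera call returned (one of the last four; its "shot" number tells which), for a name from the list of things; names that differ only in an ending like _2 or _b are one class to them, and where a whole thing is asked for, a point or a joint stands for the part that bears it (a point fixed in the world has none). Each returns a list of dicts, best first, with "conf" (0 to 1); they miss things now and then, are a little off and sometimes report something else, mostly with a low value. They report only what shows in the picture. A call takes as long as a camera call.
- silhouettes(query, picture): "region" (400x640 bool, what is visible of it) and "bbox" ([left, top, right, bottom] in pixels, round what is visible of it).
The state is a dict: "clock": time; "joint_pos": joint angles; "joint_vel": joint speeds; "tau": joint torques, N m; "eef_pos": TCP position; "tool_rot": TCP orientation; "ft_force": force on the tool from outside, world axes, zero at the start; "ft_torque": the same for the moment, N m; "grip_width": finger opening in m; "grasp_force": force on a finger pad.
Only numpy, scipy, OpenCV 4.12 (cv2) and the standard library are available. Lean on these libraries where they do the work, as an engineer would, in place of code of your own. Each camera call takes 0.05 s, during which the arm holds its last target. There are 200 camera calls.

TASK

Build up the kiln stack on the base plate: stand the blue-banded prop upright in the middle of the blue disc and the yellow-banded prop in the middle of the yellow disc, then lay the loose kiln shelf flat across both props, centred over the base plate and in line with it. Last, stand the two painted pots on the shelf, the blue pot right above the blue disc and the yellow pot right above the yellow disc, keeping the pots upright all the while. Leave the paint bottle and the brush jar alone, and let go of everything at the end.

Things in the scene. Friction and masses are not known exactly. Their poses are not given: they have to be found in the camera images.
- prop_blue: loose kiln prop: upright solid cream cylinder, 40 mm diameter, 60 mm high, with a blue band round its top 14 mm (from above a blue round with a small dark spot in the middle), about 130 g; origin at the centre of its underside, z up its axis; starts standing on the table
- prop_yellow: loose kiln prop: upright solid cream cylinder, 40 mm diameter, 60 mm high, with a yellow band round its top 14 mm (from above a yellow round with a small dark spot in the middle), about 130 g; origin at the centre of its underside, z up its axis; starts standing on the table
- shelf: loose kiln shelf: plain sand-coloured rectangular slab, 56 mm (its x) by 200 mm (its y, the length) by 14 mm thick, about 260 to 400 g; origin at the centre of its underside, z up; starts lying flat on the table; it may be laid either end round
- pot_blue: loose blue painted pot: straight-sided open round cup, outer diameter 54 mm, 60 mm high, wall 4 mm, cream foot and cream inner floor, 100 to 200 g; origin at the centre of its underside, z up its axis; starts standing on the table
- pot_yellow: loose yellow painted pot: straight-sided open round cup, outer diameter 54 mm, 60 mm high, wall 4 mm, cream foot and cream inner floor, 100 to 200 g; origin at the centre of its underside, z up its axis; starts standing on the table
- base: base plate of the stack: brown rectangular slab, 120 mm (its x) by 240 mm (its y, the length) by 12 mm thick, fixed on the table; origin at the centre of its underside, z up; it carries the two coloured discs, one towards each end. Stacked, the props' tops come 77 mm above the table and the shelf's top 91 mm
- disc_blue: flat blue setter disc, 60 mm diameter, 5 mm thick, fixed on the base plate about 60 mm to one side of its centre along its length; origin at the centre of its underside (12 mm above the table), so its top is 17 mm above the table
- disc_yellow: flat yellow setter disc, 60 mm diameter, 5 mm thick, fixed on the base plate about 60 mm to one side of its centre along its length; origin at the centre of its underside (12 mm above the table), so its top is 17 mm above the table
- bottle: bystander: white round paint bottle, 68 mm diameter, 170 mm high, loose, standing beyond the work; origin at the centre of its underside; leave it alone
- brush_jar: bystander: clear round jar, 72 mm diameter, 95 mm high, with brushes standing in it up to 190 mm high, loose, beyond the work; origin at the centre of its underside; leave it alone

How it is judged:
On the way, in this order (a step that is already met when the one before it is completed fails the run):
1. both props stand on the discs of their own colours and are let go (horizontal distance between prop_blue and disc_blue below 0.012 m and angle between each of prop_blue, prop_yellow's own z axis and vertical below 0.06 rad and height (world z) of prop_blue between 0.013 and 0.021 m and linear speed of each of prop_blue, prop_yellow below 0.02 m/s and horizontal distance between prop_yellow and disc_yellow below 0.012 m and height (world z) of prop_yellow between 0.013 and 0.021 m and contact force between the fingers and prop_blue below 0.3 N and contact force between the fingers and prop_yellow below 0.3 N), for 0.2 s.
2. the shelf lies flat across both props, centred and in line with the base plate, and is let go (horizontal distance between prop_blue and disc_blue below 0.012 m and angle between each of prop_blue, prop_yellow's own z axis and vertical below 0.06 rad and height (world z) of prop_blue between 0.013 and 0.021 m and linear speed of each of prop_blue, prop_yellow, shelf below 0.02 m/s and horizontal distance between prop_yellow and disc_yellow below 0.012 m and height (world z) of prop_yellow between 0.013 and 0.021 m and horizontal distance between shelf and base below 0.016 m and angle between the y axis of shelf and the y axis of base, either way round below 0.15 rad and angle between shelf's own z axis and vertical below 0.05 rad and height (world z) of shelf between 0.073 and 0.081 m and contact force between the fingers and shelf below 0.3 N), for 0.2 s.
At the end, for the whole second after the job is handed in: Props upright on the discs of their own colours, within 12 mm of centre; shelf flat on both props, within 16 mm of the base plate's centre and 0.15 rad of its length; pots upright on the shelf, each within 16 mm of above the disc of its colour; all at rest (horizontal distance between prop_blue and disc_blue below 0.012 m and angle between each of prop_blue, prop_yellow's own z axis and vertical below 0.06 rad and height (world z) of prop_blue between 0.013 and 0.021 m and linear speed of each of prop_blue, prop_yellow, shelf, pot_blue, pot_yellow below 0.02 m/s and horizontal distance between prop_yellow and disc_yellow below 0.012 m and height (world z) of prop_yellow between 0.013 and 0.021 m and horizontal distance between shelf and base below 0.016 m and angle between the y axis of shelf and the y axis of base, either way round below 0.15 rad and angle between shelf's own z axis and vertical below 0.05 rad and height (world z) of shelf between 0.073 and 0.081 m and horizontal distance between pot_blue and disc_blue below 0.016 m and angle between each of pot_blue, pot_yellow's own z axis and vertical below 0.08 rad and height (world z) of pot_blue between 0.086 and 0.096 m and horizontal distance between pot_yellow and disc_yellow below 0.016 m and height (world z) of pot_yellow between 0.086 and 0.096 m); the robot touches nothing.
It fails at once if the paint bottle is moved more than 20 mm or tipped (distance of bottle from where it was at the start of the episode above 0.02 m or angle between bottle's own z axis and vertical above 0.3 rad).
It fails at once if the brush jar is moved more than 20 mm or tipped (distance of brush_jar from where it was at the start of the episode above 0.02 m or angle between brush_jar's own z axis and vertical above 0.3 rad).
It fails at once if the blue pot is tipped over (angle between pot_blue's own z axis and vertical above 0.6 rad).
It fails at once if the yellow pot is tipped over (angle between pot_yellow's own z axis and vertical above 0.6 rad).
It also fails if it takes over 136 s, if anything falls off the work surface, if the arm or the gripper's body presses on something with over 40 N, if the wrist force passes 120 N, or if a joint passes its speed limit or range.

## Working session

There is one attempt and no reset: what is moved stays moved. The work goes in short steps, Python scripts to look and compute and a tool call to move; the robot and the scene stay as the last step left them, time stands still between calls to the robot, and variables do not carry over. Pictures are saved under pics/ and viewed, at most 14 in all, crops included, and the job is handed in when it is done.

Besides the shell and the picture viewer there is one more tool, called as name([rows], argument=value, ...), one row to a line, values as JSON. drive_tool: Moves the arm, as the interface text tells. Its arguments: {"type":"object","properties":{"increments":{"type":"array"}},"required":["increments"]}

```bash
mkdir -p pics
cat > h.py <<'E'
import numpy as np, cv2
from workcell import get_obs, camera, job_done, silhouettes
def ray(c,u,v,z):
    V=c["view"];R,t=V[:3,:3],V[:3,3];o=-R.T@t
    d=R.T@np.linalg.inv(c["K"])@np.array([u,v,1.]);return o+d*(z-o[2])/d[2]
def proj(c,p):
    V=c["view"];q=c["K"]@(V[:3,:3]@np.array(p)+V[:3,3]);return q[:2]/q[2]
def save(c,n): cv2.imwrite("pics/"+n+".png",c["image"][:,:,::-1])
def sil(n,c):
    r=silhouettes(n,c)
    return r
E
python3 - <<'E'
from h import *
o=get_obs();print({k:np.round(v,3) for k,v in o.items()})
for cn in["top","scene"]:
    c=camera(cn);save(c,cn+"0");V=c["view"];print(cn,np.round(-V[:3,:3].T@V[:3,3],3),np.round(V[:3,:3],2).tolist(),c["K"][0])
    for n,z in dict(prop_blue=.06,prop_yellow=.06,shelf=.014,pot_blue=.06,pot_yellow=.06,base=.012,disc_blue=.017,disc_yellow=.017,bottle=.1,brush_jar=.1).items():
        for r in silhouettes(n,c)[:2]:
            m=r["region"].astype(np.uint8);v,u=np.nonzero(m)
            P=np.array([ray(c,a,b,z)[:2] for a,b in zip(u,v)])
            rc=cv2.minAreaRect((P*1000).astype(np.float32)) if len(P)>5 else 0
            print(n,round(r["conf"],2),r["bbox"],np.round(P.mean(0),4),np.round(rc[0],1),np.round(rc[1],1),round(rc[2],1))
E
```

```text
{'clock': np.float64(0.0), 'joint_pos': array([ 1.228,  0.241,  0.004,  1.335, -0.   ,  1.571]), 'joint_vel': array([-0.001,  0.   ,  0.001, -0.001,  0.001, -0.001]), 'tau': array([ 1.0000e-03, -3.7232e+01,  2.5241e+01,  1.7000e-02,  0.0000e+00,
       -0.0000e+00]), 'eef_pos': array([0.168, 0.47 , 0.23 ]), 'tool_rot': array([ 0.171,  0.985, -0.001, -0.   ]), 'ft_force': array([ 0.315, -0.393, -0.527]), 'ft_torque': array([ 0.008,  0.029, -0.011]), 'grasp_force': np.float64(0.0), 'grip_width': np.float64(0.086)}
top [ 0.445 -0.016  1.112] [[0.03, -1.0, 0.01], [-0.99, -0.03, -0.16], [0.16, -0.0, -0.99]] [407.31940462   0.         319.32910033]
prop_blue 0.83 [398.9, 256.4, 420.3, 273.0] [ 0.4628 -0.2524] [ 463.  -252.9] [35.4 48.9] 1.5
prop_yellow 0.71 [395.6, 214.4, 413.8, 235.1] [ 0.5611 -0.245 ] [ 559.7 -245.5] [38.  48.7] 45.6
shelf 0.94 [159.3, 202.2, 230.6, 248.7] [0.5561 0.3122] [555.9 311.4] [203.1  59.1] 71.5
pot_blue 0.96 [441.1, 264.4, 468.8, 286.5] [ 0.4379 -0.3735] [ 438.5 -372.7] [50.1 69.1] 1.5
pot_yellow 0.9 [440.7, 206.5, 466.1, 230.6] [ 0.5831 -0.3659] [ 583.4 -365.5
[... 1498 characters left out ...]
6 0.0126] [557.4   8.3] [128.7 239.8] 0.5
disc_blue 0.69 [338.8, 188.0, 364.0, 205.2] [0.548  0.0653] [547.3  65.4] [61.1 59.6] 17.6
disc_blue 0.58 [299.5, 178.1, 319.0, 197.1] [ 0.5591 -0.0556] [558.7 -55.8] [54.  56.2] 70.4
disc_yellow 0.74 [297.2, 178.1, 320.8, 197.7] [ 0.5601 -0.0544] [559.8 -54.7] [61.5 57.9] 55.4
disc_yellow 0.63 [244.0, 130.9, 261.6, 156.2] [ 0.4481 -0.265 ] [ 447.9 -264.7] [94.2 37.5] 32.2
bottle 0.83 [361.6, 229.0, 392.9, 284.1] [0.7617 0.1746] [755.2 174.5] [141.1  66.8] 3.9
brush_jar 0.72 [212.6, 176.1, 254.2, 248.6] [ 0.7716 -0.16  ] [ 749.6 -176.1] [198.8  69.9] 33.9
brush_jar 0.27 [182.6, 149.2, 207.7, 181.0] [ 0.6356 -0.3352] [ 635.5 -335.9] [103.2  51.3] 39.3
```

View pics/top0.png

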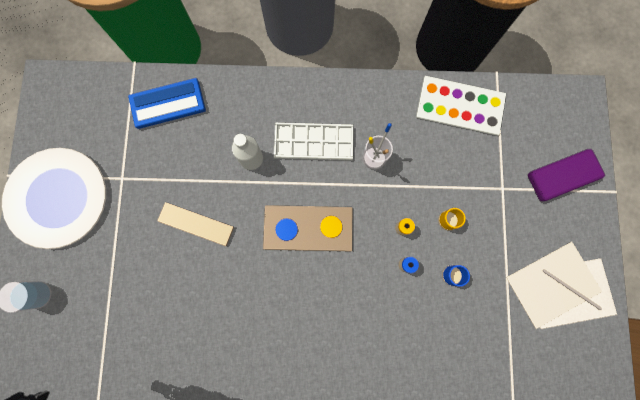

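Run:
```python
from h import *
from scipy.optimize import minimize
cs={n:camera(n) for n in["top","scene"]}
# fit cylinder/box silhouettes' convex-hull mask to regions by maximising IoU over both views
def cyl(x,y,z0,r,h):
    a=np.linspace(0,2*np.pi,32);return [np.array([x+r*np.cos(t),y+r*np.sin(t),z]) for t in a for z in(z0,z0+h)]
def hull(c,pts,s=8):
    uv=np.array([proj(c,p) for p in pts],np.float32);m=np.zeros((400,640),np.uint8)
    cv2.fillConvexPoly(m,cv2.convexHull(np.round((uv)*16).astype(np.int32)),1,shift=4);return m>0
def centroid(m): v,u=np.nonzero(m);return np.array([u.mean(),v.mean()])
for n,(x,y,z0,r,h) in dict(prop_blue=(.463,-.25,0,.02,.06),prop_yellow=(.56,-.243,0,.02,.06),pot_blue=(.438,-.372,0,.027,.06),pot_yellow=(.583,-.365,0,.027,.06),disc_blue=(.549,.066,.012,.03,.005),disc_yellow=(.56,-.055,.012,.03,.005)).items():
    for cn,c in cs.items():
        best=None
        for q in silhouettes(n,c):
            p=np.array([x,y])
            for _ in range(6):
                d=centroid(q["region"])-centroid(hull(c,cyl(*p,z0,r,h)))
                J=np.array([(proj(c,[*(p+e),z0+h/2])-proj(c,[*p,z0+h/2]))/1e-3 for e in np.eye(2)*1e-3]).T
                p=p+np.linalg.solve(J,d)
            m=hull(c,cyl(*p,z0,r,h));iou=(m&q["region"]).sum()/(m|q["region"]).sum()
            if np.hypot(*(p-[x,y]))<.05: print(n,cn,np.round(p,4),"iou",round(iou,2),"conf",round(q["conf"],2))
```

```text
prop_blue top [ 0.4621 -0.2599] iou 0.88 conf 0.51
prop_blue scene [ 0.4566 -0.2614] iou 0.75 conf 0.87
prop_yellow top [ 0.5634 -0.25  ] iou 0.89 conf 0.48
prop_yellow scene [ 0.5584 -0.2505] iou 0.85 conf 0.51
pot_blue top [ 0.4377 -0.3817] iou 0.95 conf 0.97
pot_blue scene [ 0.4353 -0.3826] iou 0.91 conf 0.6
pot_yellow top [ 0.586  -0.3751] iou 0.81 conf 0.62
pot_yellow scene [ 0.5843 -0.378 ] iou 0.87 conf 0.87
disc_blue top [0.5492 0.0655] iou 0.87 conf 0.79
disc_blue scene [0.5474 0.067 ] iou 0.91 conf 0.8
disc_yellow top [ 0.5591 -0.0539] iou 0.94 conf 0.57
disc_yellow scene [ 0.5569 -0.0556] iou 0.86 conf 0.76
```

The picture matches the detections: the base is in the middle at (308,228) and the shelf lies to its left. The props are at (411,265) and (407,226), and the pots are to their right. I'll move over the blue prop and look with the wrist camera.

drive_tool([
  [[12,-30.5,0],[0,0,6.6],1],
  [[12,-30.5,0],[0,0,6.6],1],
  [[12,-30.5,0],[0,0,6.6],1],
  [[12,-30.5,0],[0,0,0],1],
  [[12,-30.5,0],[0,0,0],1],
  [[12,-30.5,0],[0,0,0],1],
  [[12,-30.5,0],[0,0,0],1],
  [[12,-30.5,0],[0,0,0],1],
])

```text
clock: 2.47
eef_pos: [0.2643, 0.2255, 0.2315]
tool_rot: [-0.002, 1.0, 0.0, 0.0]
ft_force: [0.3, -0.4, 0.3]
grip_width: 0.0854
grasp_force: 0.0
```

drive_tool([
  [[12,-30.5,0],[0,0,0],1],
  [[12,-30.5,0],[0,0,0],1],
  [[12,-30.5,0],[0,0,0],1],
  [[12,-30.5,0],[0,0,0],1],
  [[12,-30.5,0],[0,0,0],1],
  [[12,-30.5,0],[0,0,0],1],
  [[12,-30.5,0],[0,0,0],1],
  [[12,-30.5,0],[0,0,0],1],
])

```text
clock: 3.13
eef_pos: [0.3604, -0.0188, 0.2316]
tool_rot: [-0.001, 1.0, 0.0, 0.001]
ft_force: [0.3, 1.1, 0.1]
grip_width: 0.0855
grasp_force: 0.0
```

drive_tool([
  [[12,-30.5,0],[0,0,0],1],
  [[12,-30.5,0],[0,0,0],1],
  [[12,-30.5,0],[0,0,0],1],
  [[12,-30.5,0],[0,0,0],1],
  [[12,-30.5,0],[0,0,0],1],
  [[12,-30.5,0],[0,0,0],1],
  [[12,-30.5,0],[0,0,0],1],
  [[12,-30.5,0],[0,0,0],1],
])

```text
clock: 3.8
eef_pos: [0.4564, -0.2628, 0.2313]
tool_rot: [-0.001, 1.0, -0.0, 0.0]
ft_force: [2.1, 0.1, -0.7]
grip_width: 0.0852
grasp_force: 0.0
```

```bash
cat >> h.py <<'E'
def cyl(x,y,z0,r,h):
    a=np.linspace(0,2*np.pi,32);return [np.array([x+r*np.cos(t),y+r*np.sin(t),z]) for t in a for z in(z0,z0+h)]
def box(x,y,yaw,z0,w,l,h):
    C,S=np.cos(yaw),np.sin(yaw);return [np.array([x+C*a-S*b,y+S*a+C*b,z]) for a in(-w/2,w/2) for b in(-l/2,l/2) for z in(z0,z0+h)]
def hull(c,pts):
    uv=np.array([proj(c,p) for p in pts],np.float32);m=np.zeros((400,640),np.uint8)
    cv2.fillConvexPoly(m,cv2.convexHull(np.round(uv*16).astype(np.int32)),1,shift=4);return m>0
def centroid(m): v,u=np.nonzero(m);return np.array([u.mean(),v.mean()])
DIM=dict(prop=(0,.02,.06),pot=(0,.027,.06),disc=(.012,.03,.005))
def fit(n,c,p0,z0=None,tol=.05):
    Z,r,h=DIM[n.split("_")[0]];z0=Z if z0 is None else z0;out=[]
    for q in silhouettes(n,c):
        p=np.array(p0,float)
        for _ in range(6):
            mm=hull(c,cyl(*p,z0,r,h))
            if not mm.any() or not q["region"].any(): break
            d=centroid(q["region"])-centroid(mm)
            J=np.array([(proj(c,[*(p+e),z0+h/2])-proj(c,[*p,z0+h/2]))/1e-3 for e in np.eye(2)*1e-3]).T
            p=p+np.linalg.solve(J,d)
        m=hull(c,cyl(*p,z0,r,h));iou=(m&q["region"]).sum()/(m|q["region"]).sum()
        if np.hypot(*(p-p0))<tol: out.append((round(iou,2),*np.round(p,4),np.round(q["bbox"])))
    out.sort(key=lambda t:-t[0]);return out
def st():
    o=get_obs();print("t",round(o["clock"],2),"tcp",np.round(o["eef_pos"],4),"rot",np.round(o["tool_rot"],3),"w",round(o["grip_width"],4),"q",np.round(o["joint_pos"],2),"F",np.round(o["ft_force"],1))
E
python3 - <<'E'
from h import *
st();c=camera("wrist");save(c,"w1")
for n,p in dict(prop_blue=(.459,-.26),prop_yellow=(.561,-.25),pot_blue=(.437,-.382),pot_yellow=(.585,-.376)).items(): print(n,fit(n,c,p))
E
```

```text
t 3.8 tcp [ 0.4564 -0.2628  0.2313] rot [-0.001  1.    -0.     0.   ] w 0.0852 q [-0.52  0.29  0.08  1.35  0.   -0.52] F [ 2.1  0.1 -0.7]
prop_blue [(np.float64(0.94), np.float64(0.4629), np.float64(-0.2576), array([303., 160., 345., 208.]))]
prop_yellow [(np.float64(0.92), np.float64(0.5617), np.float64(-0.2491), array([311., 240., 346., 299.]))]
pot_blue [(np.float64(0.95), np.float64(0.4377), np.float64(-0.3811), array([165., 129., 237., 188.]))]
pot_yellow [(np.float64(0.48), np.float64(0.5817), np.float64(-0.3623), array([214., 249., 254., 322.]))]
```

View pics/w1.png

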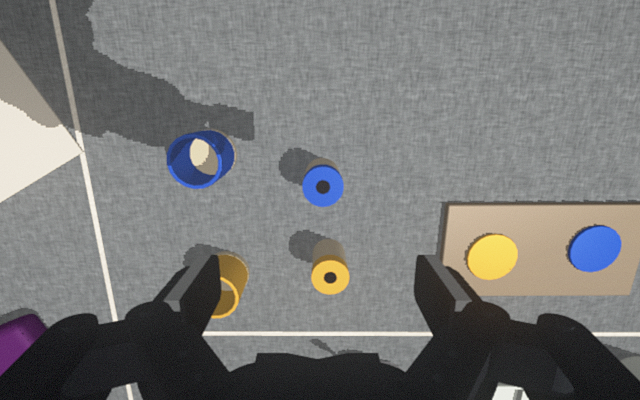

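The blue prop shows clearly at (323,187) and agrees with the top view, so I'll grasp it.

drive_tool([
  [[3.2,2.5,-24],[0,0,0],1],
  [[3.2,2.5,-24],[0,0,0],1],
  [[0,0,-28],[0,0,0],1],
  [[0,0,-28],[0,0,0],1],
  [[0,0,-28],[0,0,0],1],
  [[0,0,-28],[0,0,0],1],
  [[0,0,-28],[0,0,0],1],
  [[0,0,-28],[0,0,0],1],
])

```text
clock: 4.72
eef_pos: [0.4623, -0.2545, 0.015]
tool_rot: [-0.002, 1.0, -0.0, 0.0]
ft_force: [-0.1, -0.0, -0.8]
grip_width: 0.0855
grasp_force: 0.0
```

drive_tool([
  [[0,0,0],[0,0,0],0],
  [[0,0,0],[0,0,0],0],
  [[0,0,0],[0,0,0],0],
  [[0,0,0],[0,0,0],0],
  [[0,0,0],[0,0,0],0],
  [[0,0,0],[0,0,0],0],
  [[0,0,0],[0,0,0],0],
  [[0,0,0],[0,0,0],0],
])

```text
clock: 5.38
eef_pos: [0.4645, -0.2568, 0.0179]
tool_rot: [-0.001, 1.0, -0.001, 0.002]
ft_force: [-0.4, 0.7, 7.4]
grip_width: 0.0391
grasp_force: 60.4
```

drive_tool([
  [[0,0,15],[0,0,0],0],
  [[0,0,30],[0,0,0],0],
  [[0,0,30],[0,0,0],0],
  [[0,0,30],[0,0,0],0],
  [[0,10,30],[0,0,0],0],
  [[0,20,15],[0,0,0],0],
  [[4,30,0],[0,0,0],0],
  [[4,30,0],[0,0,0],0],
])

```text
clock: 6.05
eef_pos: [0.4716, -0.1663, 0.168]
tool_rot: [-0.0, 1.0, -0.001, 0.003]
ft_force: [1.2, -0.0, -1.2]
grip_width: 0.039
grasp_force: 60.5
```

drive_tool([
  [[4,30,0],[0,0,0],0],
  [[4,30,0],[0,0,0],0],
  [[4,30,0],[0,0,0],0],
  [[4,30,0],[0,0,0],0],
  [[4,25,0],[0,0,0],0],
  [[4,15,0],[0,0,0],0],
  [[4,0,0],[0,0,0],0],
  [[0,0,0],[0,0,0],0],
])

```text
clock: 6.72
eef_pos: [0.4993, -0.0055, 0.166]
tool_rot: [-0.002, 1.0, -0.0, 0.001]
ft_force: [0.4, -0.1, -1.5]
grip_width: 0.0388
grasp_force: 60.6
```

```bash
cat >> h.py <<'E'
def tcpcam(c,p): # world point -> offset in world
    return p
def base_pose(c):
    for q in silhouettes("base",c)[:1]:
        m=q["region"].astype(np.uint8);cn,_=cv2.findContours(m,0,2);k=max(cn,key=cv2.contourArea)[:,0]
        P=np.array([ray(c,a,b,.012)[:2]*1000 for a,b in k],np.float32);r=cv2.minAreaRect(P);print("base",round(q["conf"],2),np.round(r[0],1),np.round(r[1],1),round(r[2],1),np.round(q["bbox"]))
E
python3 - <<'E'
from h import *
st();c=camera("wrist");save(c,"w2");base_pose(c)
for n,p in dict(disc_blue=(.549,.066),disc_yellow=(.558,-.055)).items(): print(n,fit(n,c,p))
o=get_obs()["eef_pos"]
print(fit("prop_blue",c,o[:2],z0=o[2]-.018))
E
```

```text
t 6.72 tcp [ 0.4993 -0.0055  0.166 ] rot [-0.002  1.    -0.     0.001] w 0.0388 q [-0.01  0.28 -0.12  1.17 -0.   -0.02] F [ 0.4 -0.1 -1.5]
base 0.66 [552.3   8.1] [121.  239.6] 0.2 [204. 177. 460. 296.]
disc_blue [(np.float64(0.82), np.float64(0.5458), np.float64(0.0676), array([365., 206., 424., 265.]))]
disc_yellow [(np.float64(0.42), np.float64(0.5483), np.float64(-0.0618), array([239., 218., 283., 259.]))]
[(np.float64(0.98), np.float64(0.4978), np.float64(-0.0062), array([261., 209., 377., 360.]))]
```

View pics/w2.png

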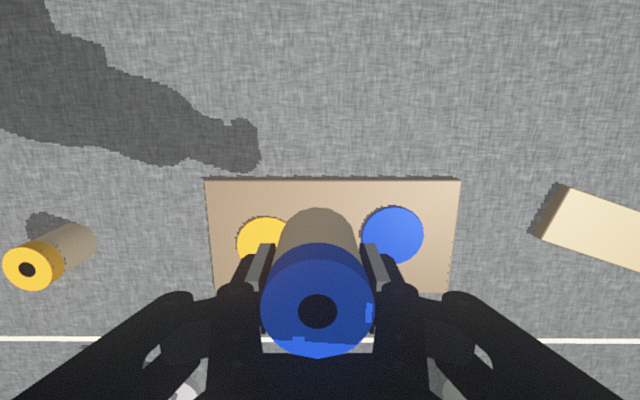

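The wrist view shows the prop held straight at (318,310) and the blue disc at (394,235). Now I'll place it.

drive_tool([
  [[17,24,0],[0,0,0],0],
  [[17,24,0],[0,0,0],0],
  [[16,24,0],[0,0,0],0],
  [[0,0,-30],[0,0,0],0],
  [[0,0,-30],[0,0,0],0],
  [[0,0,-30],[0,0,0],0],
  [[0,0,-25],[0,0,0],0],
  [[0,0,-10],[0,0,0],0],
])

```text
clock: 7.63
eef_pos: [0.5454, 0.0647, 0.0364]
tool_rot: [-0.001, 1.0, -0.0, -0.003]
ft_force: [0.2, 0.6, -1.1]
grip_width: 0.0389
grasp_force: 60.7
```

drive_tool([
  [[0,0,-3],[0,0,0],0],
  [[0,0,0],[0,0,0],0],
])

```text
clock: 7.8
eef_pos: [0.5484, 0.0653, 0.0372]
tool_rot: [-0.001, 1.0, -0.0, -0.0]
ft_force: [0.7, -0.1, -1.4]
grip_width: 0.0393
grasp_force: 61.0
```

Run:
```python
from h import *
st()
for cn in ["top","scene"]:
  c=camera(cn);print(cn,fit("prop_blue",c,(.548,.066),z0=.017),fit("disc_blue",c,(.548,.066)))
  save(c,"p1"+cn)
```

```text
t 7.8 tcp [0.5484 0.0653 0.0372] rot [-0.001  1.    -0.    -0.   ] w 0.0393 q [ 0.12  0.5  -0.15  0.92 -0.    0.12] F [ 0.7 -0.1 -1.4]
top [] []
scene [(np.float64(0.85), np.float64(0.5446), np.float64(0.0635), array([344., 174., 362., 202.]))] []
```

drive_tool([
  [[1,1,-1.5],[0,0,0],0],
  [[0,0,-1],[0,0,0],0],
  [[0,0,0],[0,0,0],0],
  [[0,0,0],[0,0,0],0],
])

```text
clock: 8.43
eef_pos: [0.5498, 0.0671, 0.035]
tool_rot: [-0.001, 1.0, 0.0, 0.0]
ft_force: [0.4, -0.3, -0.9]
grip_width: 0.0387
grasp_force: 60.9
```

drive_tool([
  [[0,0,-1],[0,0,0],0],
  [[0,0,0],[0,0,0],0],
])

```text
clock: 8.6
eef_pos: [0.5498, 0.0671, 0.035]
tool_rot: [-0.001, 1.0, 0.0, 0.001]
ft_force: [-1.6, 0.8, 6.0]
grip_width: 0.0391
grasp_force: 61.5
```

drive_tool([
  [[0,0,-1],[0,0,0],0],
  [[0,0,0],[0,0,0],0],
])

```text
clock: 8.77
eef_pos: [0.5498, 0.0671, 0.0349]
tool_rot: [-0.001, 1.0, 0.0, 0.001]
ft_force: [-4.7, 0.7, 12.1]
grip_width: 0.0386
grasp_force: 62.0
```

drive_tool([
  [[0,0,1],[0,0,0],0.3],
  [[0,0,0],[0,0,0],1],
  [[0,0,0],[0,0,0],1],
  [[0,0,0],[0,0,0],1],
  [[0,0,0],[0,0,0],1],
  [[0,0,0],[0,0,0],1],
  [[0,0,0],[0,0,0],1],
  [[0,0,0],[0,0,0],1],
])

```text
clock: 9.43
eef_pos: [0.5494, 0.0669, 0.0336]
tool_rot: [-0.001, 1.0, -0.0, -0.0]
ft_force: [0.6, -0.6, 1.0]
grip_width: 0.0853
grasp_force: 0.0
```

drive_tool([
  [[0,0,20],[0,0,0],1],
  [[0,0,30],[0,0,0],1],
  [[0,0,30],[0,0,0],1],
  [[0,-5,30],[0,0,0],1],
  [[2,-30,30],[0,0,0],1],
  [[2,-30,20],[0,0,0],1],
  [[2,-30,5],[0,0,0],1],
  [[2,-30,0],[0,0,0],1],
])

```text
clock: 10.1
eef_pos: [0.559, -0.0587, 0.2013]
tool_rot: [-0.002, 1.0, -0.0, 0.003]
ft_force: [0.4, 0.8, -0.2]
grip_width: 0.0859
grasp_force: 0.0
```

drive_tool([
  [[2,-30,0],[0,0,0],1],
  [[2,-30,0],[0,0,0],1],
  [[0,-30,0],[0,0,0],1],
  [[0,-30,0],[0,0,0],1],
  [[0,-30,0],[0,0,0],1],
  [[0,-30,0],[0,0,0],1],
  [[0,-12,0],[0,0,0],1],
  [[0,0,0],[0,0,0],1],
])

```text
clock: 10.77
eef_pos: [0.5609, -0.2525, 0.1977]
tool_rot: [0.001, 1.0, -0.0, -0.0]
ft_force: [0.2, 0.1, -0.3]
grip_width: 0.0855
grasp_force: 0.0
```

Run:
```python
from h import *
st()
c=camera("wrist");save(c,"w3")
print("py",fit("prop_yellow",c,(.5615,-.2495)));print("pots",fit("pot_yellow",c,(.584,-.377)))
c=camera("top");save(c,"t3")
print("pb",fit("prop_blue",c,(.549,.066),z0=.017)); base_pose(c);print(fit("disc_yellow",c,(.558,-.055)))
```

```text
t 10.77 tcp [ 0.5609 -0.2525  0.1977] rot [ 0.001  1.    -0.    -0.   ] w 0.0855 q [-0.42  0.49  0.28  1.36 -0.   -0.42] F [ 0.2  0.1 -0.3]
py [(np.float64(0.96), np.float64(0.5624), np.float64(-0.2493), array([299., 159., 344., 215.]))]
pots [(np.float64(0.95), np.float64(0.5857), np.float64(-0.375), array([154., 174., 229., 249.]))]
pb []
base 0.95 [553.6   8.3] [122.6 244.8] 0.7 [264. 203. 354. 252.]
[(np.float64(0.91), np.float64(0.5599), np.float64(-0.0536), array([319., 217., 344., 239.]))]
```

View pics/w3.png

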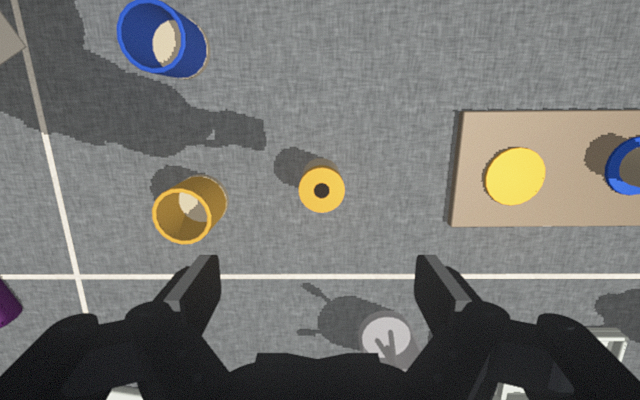

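The yellow prop is at (321,190) and the fit is good, so I'll grasp it.

drive_tool([
  [[1,1.5,-25],[0,0,0],1],
  [[0.5,1,-30],[0,0,0],1],
  [[0,0,-30],[0,0,0],1],
  [[0,0,-30],[0,0,0],1],
  [[0,0,-30],[0,0,0],1],
  [[0,0,-25],[0,0,0],1],
  [[0,0,-12],[0,0,0],1],
  [[0,0,0],[0,0,0],1],
])

```text
clock: 11.78
eef_pos: [0.5605, -0.2451, 0.0129]
tool_rot: [-0.002, 1.0, 0.001, -0.003]
ft_force: [-0.6, -1.1, 0.3]
grip_width: 0.0852
grasp_force: 0.0
```

drive_tool([
  [[0,0,0],[0,0,0],0],
  [[0,0,0],[0,0,0],0],
  [[0,0,0],[0,0,0],0],
  [[0,0,0],[0,0,0],0],
  [[0,0,0],[0,0,0],0],
  [[0,0,0],[0,0,0],0],
  [[0,0,0],[0,0,0],0],
  [[0,0,0],[0,0,0],0],
])

```text
clock: 12.45
eef_pos: [0.5647, -0.2478, 0.0186]
tool_rot: [-0.001, 1.0, -0.001, 0.002]
ft_force: [-0.3, 0.6, 6.3]
grip_width: 0.039
grasp_force: 60.2
```

drive_tool([
  [[0,0,15],[0,0,0],0],
  [[0,0,30],[0,0,0],0],
  [[0,0,30],[0,0,0],0],
  [[0,5,25],[0,0,0],0],
  [[0,20,10],[0,0,0],0],
  [[0,30,0],[0,0,0],0],
  [[0,30,0],[0,0,0],0],
  [[0,30,0],[0,0,0],0],
])

```text
clock: 13.12
eef_pos: [0.5627, -0.1313, 0.1269]
tool_rot: [-0.001, 1.0, -0.0, 0.0]
ft_force: [1.0, 0.4, -0.6]
grip_width: 0.0388
grasp_force: 60.5
```

drive_tool([
  [[0,30,0],[0,0,0],0],
  [[0,30,0],[0,0,0],0],
  [[0,15,0],[0,0,0],0],
  [[0,5,0],[0,0,0],0],
  [[0,0,0],[0,0,0],0],
  [[0,0,0],[0,0,0],0],
])

```text
clock: 13.62
eef_pos: [0.5629, -0.0526, 0.1264]
tool_rot: [-0.001, 1.0, -0.0, 0.0]
ft_force: [-0.4, 0.7, -1.8]
grip_width: 0.0392
grasp_force: 60.6
```

Run:
```python
from h import *
st();o=get_obs()["eef_pos"]
c=camera("wrist");save(c,"w4")
print(fit("prop_yellow",c,o[:2],z0=o[2]-.018))
print(fit("disc_yellow",c,(.558,-.055)));print(fit("prop_blue",c,(.549,.066),z0=.017))
c=camera("scene");save(c,"s4")
print(fit("prop_blue",c,(.549,.066),z0=.017)); print(fit("disc_yellow",c,(.558,-.055)))
```

```text
t 13.62 tcp [ 0.5629 -0.0526  0.1264] rot [-0.001  1.    -0.     0.   ] w 0.0392 q [-0.09  0.43 -0.    1.14 -0.   -0.1 ] F [-0.4  0.7 -1.8]
[(np.float64(0.98), np.float64(0.56), np.float64(-0.0532), array([261., 205., 373., 360.]))]
[(np.float64(0.7), np.float64(0.5538), np.float64(-0.0542), array([276., 156., 352., 216.]))]
[(np.float64(0.96), np.float64(0.5483), np.float64(0.0666), array([446., 159., 549., 234.]))]
[(np.float64(0.87), np.float64(0.5445), np.float64(0.0662), array([345., 175., 363., 202.]))]
[(np.float64(0.77), np.float64(0.5572), np.float64(-0.0553), array([300., 178., 318., 197.]))]
```

View pics/w4.png

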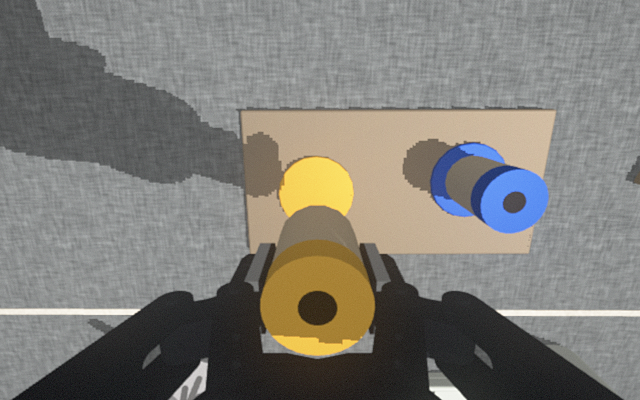

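The blue prop stands centred on its disc, and the yellow prop hangs straight over the yellow disc at (316,193). I'll lower it.

drive_tool([
  [[-1,-1,-25],[0,0,0],0],
  [[0,0,-30],[0,0,0],0],
  [[0,0,-20],[0,0,0],0],
  [[0,0,-10],[0,0,0],0],
  [[0,0,-3],[0,0,0],0],
  [[0,0,0],[0,0,0],0],
  [[0,0,0],[0,0,0],0],
  [[0,0,0],[0,0,0],0],
])

```text
clock: 14.63
eef_pos: [0.5634, -0.0532, 0.0399]
tool_rot: [-0.001, 1.0, -0.0, 0.002]
ft_force: [0.2, 0.4, -1.3]
grip_width: 0.0391
grasp_force: 60.6
```

drive_tool([
  [[0,0,-1],[0,0,0],0],
  [[0,0,0],[0,0,0],0],
])

```text
clock: 14.8
eef_pos: [0.5627, -0.0531, 0.0382]
tool_rot: [-0.001, 1.0, -0.0, 0.001]
ft_force: [0.6, -0.1, -1.8]
grip_width: 0.0388
grasp_force: 60.6
```

drive_tool([
  [[0,0,-1],[0,0,0],0],
  [[0,0,0],[0,0,0],0],
])

```text
clock: 14.97
eef_pos: [0.562, -0.053, 0.0365]
tool_rot: [-0.001, 1.0, -0.0, 0.0]
ft_force: [-0.2, -0.6, -0.7]
grip_width: 0.0387
grasp_force: 60.6
```

drive_tool([
  [[0,0,-1],[0,0,0],0],
  [[0,0,0],[0,0,0],0],
])

```text
clock: 15.13
eef_pos: [0.5621, -0.053, 0.0356]
tool_rot: [-0.001, 1.0, -0.0, 0.0]
ft_force: [-1.1, 0.7, 2.3]
grip_width: 0.0385
grasp_force: 60.9
```

drive_tool([
  [[0,0,-0.7],[0,0,0],0],
  [[0,0,0],[0,0,0],0],
])

```text
clock: 15.3
eef_pos: [0.5621, -0.053, 0.0356]
tool_rot: [-0.001, 1.0, -0.0, 0.0]
ft_force: [-2.9, -0.1, 5.8]
grip_width: 0.0392
grasp_force: 61.0
```

drive_tool([
  [[0,0,-0.7],[0,0,0],0],
  [[0,0,0],[0,0,0],0],
])

```text
clock: 15.47
eef_pos: [0.5621, -0.053, 0.0356]
tool_rot: [-0.001, 1.0, -0.0, 0.001]
ft_force: [-3.2, 0.1, 10.9]
grip_width: 0.0388
grasp_force: 61.3
```

drive_tool([
  [[0,0,1],[0,0,0],0.3],
  [[0,0,0],[0,0,0],1],
  [[0,0,0],[0,0,0],1],
  [[0,0,0],[0,0,0],1],
  [[0,0,0],[0,0,0],1],
  [[0,0,0],[0,0,0],1],
  [[0,0,0],[0,0,0],1],
  [[0,0,20],[0,0,0],1],
])

```text
clock: 16.13
eef_pos: [0.5587, -0.0527, 0.0512]
tool_rot: [-0.001, 1.0, 0.0, -0.004]
ft_force: [-1.1, 0.1, -0.8]
grip_width: 0.0852
grasp_force: 0.0
```

drive_tool([
  [[0,0,30],[0,0,0],1],
  [[0,0,35],[0,0,0],1],
  [[0,0,35],[0,0,0],1],
  [[0,5,35],[0,0,6.5],1],
  [[0,30,10],[0,0,6.5],1],
  [[0,30,0],[0,0,6.5],1],
  [[0,30,0],[0,0,6.5],1],
  [[0,30,0],[0,0,6.5],1],
])

```text
clock: 16.8
eef_pos: [0.5621, 0.073, 0.2005]
tool_rot: [-0.283, 0.959, -0.0, 0.001]
ft_force: [0.7, 1.0, -0.1]
grip_width: 0.0858
grasp_force: 0.0
```

drive_tool([
  [[0,30,0],[0,0,6.5],1],
  [[0,30,0],[0,0,6.5],1],
  [[-1,30,0],[0,0,6.5],1],
  [[-1,30,0],[0,0,6.5],1],
  [[-2,30,0],[0,0,6.5],1],
  [[-2,30,0],[0,0,6.5],1],
  [[0,30,0],[0,0,0],1],
  [[0,30,0],[0,0,0],1],
])

```text
clock: 17.47
eef_pos: [0.5556, 0.3135, 0.1997]
tool_rot: [-0.586, 0.811, -0.0, -0.0]
ft_force: [0.5, 0.0, 0.3]
grip_width: 0.0856
grasp_force: 0.0
```

drive_tool([
  [[0,0,0],[0,0,0],1],
  [[0,0,0],[0,0,0],1],
  [[0,0,0],[0,0,0],1],
])

```text
clock: 17.72
eef_pos: [0.5556, 0.3118, 0.1994]
tool_rot: [-0.586, 0.811, -0.0, -0.001]
ft_force: [-0.4, -0.0, -0.4]
grip_width: 0.0854
grasp_force: 0.0
```

```bash
cat >> h.py <<'E'
def boxfit(n,c,g,z0,w,l,h):
    # refine (x,y,yaw) of a box so its projected outline matches the mask, by soft IoU on blurred masks
    from scipy.optimize import minimize
    q=silhouettes(n,c)
    if not q: print(n,"none");return
    M=cv2.GaussianBlur(q[0]["region"].astype(np.float32),(0,0),2)
    f=lambda p:np.square(cv2.GaussianBlur(hull(c,box(p[0]/1e3,p[1]/1e3,p[2]/100,z0,w,l,h)).astype(np.float32),(0,0),2)-M).sum()
    s0=np.array([g[0]*1e3,g[1]*1e3,g[2]*100])
    r=minimize(f,s0,method="Nelder-Mead",options=dict(initial_simplex=[s0]+[s0+d for d in np.diag([8,8,8])],maxiter=120))
    m=hull(c,box(r.x[0]/1e3,r.x[1]/1e3,r.x[2]/100,z0,w,l,h));R=q[0]["region"]
    print(n,"conf",round(q[0]["conf"],2),"x,y mm",np.round(r.x[:2],1),"yaw deg",round(np.degrees(r.x[2]/100),1),"iou",round((m&R).sum()/(m|R).sum(),2),np.round(q[0]["bbox"]))
E
python3 - <<'E'
from h import *
st()
c=camera("wrist");save(c,"w5");boxfit("shelf",c,(.556,.312,-.32),0,.056,.2,.014)
c=camera("top");save(c,"t5")
boxfit("base",c,(.5535,.0083,.01),0,.12,.24,.012)
print(fit("prop_blue",c,(.549,.066),z0=.017),fit("prop_yellow",c,(.559,-.055),z0=.017))
c=camera("scene");boxfit("base",c,(.5535,.0083,.01),0,.12,.24,.012)
E
```

```text
t 17.72 tcp [0.5556 0.3118 0.1994] rot [-0.586  0.811 -0.    -0.001] w 0.0854 q [ 0.51  0.53  0.36  1.39 -0.   -0.74] F [-0.4 -0.  -0.4]
shelf conf 0.72 x,y mm [557.3 313.9] yaw deg -18.4 iou 0.96 [284.  80. 343. 269.]
base conf 0.79 x,y mm [554.8   7.4] yaw deg 0.7 iou 0.77 [264. 203. 353. 250.]
[(np.float64(0.92), np.float64(0.5482), np.float64(0.067), array([276., 221., 296., 236.]))] [(np.float64(0.86), np.float64(0.5616), np.float64(-0.054), array([325., 213., 338., 234.]))]
base conf 0.93 x,y mm [554.8   6.9] yaw deg 0.9 iou 0.7 [281. 168. 376. 219.]
```

View pics/w5.png

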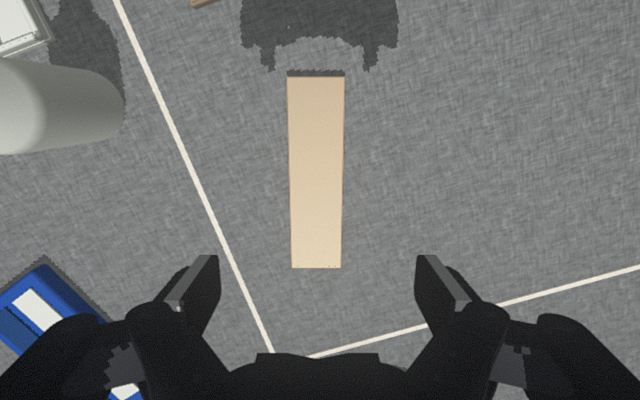

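The shelf is square between the fingers at (316,172), and the fit's iou is 0.96. I'll descend and grip it.

drive_tool([
  [[1.5,2,-30],[0,0,0],1],
  [[0,0,-35],[0,0,0],1],
  [[0,0,-35],[0,0,0],1],
  [[0,0,-35],[0,0,0],1],
  [[0,0,-30],[0,0,0],1],
  [[0,0,-20],[0,0,0],1],
  [[0,0,-12],[0,0,0],1],
  [[0,0,0],[0,0,0],1],
])

```text
clock: 18.78
eef_pos: [0.5553, 0.3125, -0.0005]
tool_rot: [-0.585, 0.811, 0.0, -0.003]
ft_force: [-0.0, -0.6, 0.2]
grip_width: 0.0852
grasp_force: 0.0
```

drive_tool([
  [[0,0,-4],[0,0,0],1],
  [[0,0,0],[0,0,0],1],
  [[0,0,0],[0,0,0],1],
])

```text
clock: 19.03
eef_pos: [0.5588, 0.3147, 0.0007]
tool_rot: [-0.585, 0.811, -0.0, 0.002]
ft_force: [1.0, 1.2, -0.8]
grip_width: 0.0855
grasp_force: 0.0
```

drive_tool([
  [[0,0,0],[0,0,0],0],
  [[0,0,0],[0,0,0],0],
  [[0,0,0],[0,0,0],0],
  [[0,0,0],[0,0,0],0],
  [[0,0,0],[0,0,0],0],
  [[0,0,0],[0,0,0],0],
])

```text
clock: 19.53
eef_pos: [0.5584, 0.3145, 0.0005]
tool_rot: [-0.585, 0.811, -0.0, 0.001]
ft_force: [0.9, -0.0, 5.9]
grip_width: 0.0539
grasp_force: 65.5
```

drive_tool([
  [[0,0,10],[0,0,0],0],
  [[0,0,20],[0,0,0],0],
  [[0,0,30],[0,0,0],0],
  [[0,0,30],[0,0,0],0],
  [[0,0,30],[0,0,0],0],
  [[0,0,20],[0,0,0],0],
  [[0,-10,10],[0,0,4],0],
  [[0,-20,0],[0,0,4],0],
])

```text
clock: 20.2
eef_pos: [0.5587, 0.2865, 0.1525]
tool_rot: [-0.643, 0.766, -0.0, 0.003]
ft_force: [0.6, -0.2, -2.5]
grip_width: 0.0541
grasp_force: 64.6
```

drive_tool([
  [[0,-25,0],[0,0,4],0],
  [[0,-25,0],[0,0,4],0],
  [[0,-25,0],[0,0,4],0],
  [[-1,-25,0],[0,0,0],0],
  [[-1,-25,0],[0,0,0],0],
  [[-1,-25,0],[0,0,0],0],
  [[-1,-25,0],[0,0,0],0],
  [[0,-25,0],[0,0,0],0],
])

```text
clock: 20.87
eef_pos: [0.5523, 0.0827, 0.1486]
tool_rot: [0.717, -0.697, -0.001, 0.001]
ft_force: [0.8, -0.7, -1.8]
grip_width: 0.0543
grasp_force: 64.5
```

drive_tool([
  [[0,-25,0],[0,0,0],0],
  [[0,-25,0],[0,0,0],0],
  [[0,-18,0],[0,0,0],0],
  [[0,-8,0],[0,0,0],0],
  [[0,0,0],[0,0,0],0],
  [[0,0,0],[0,0,0],0],
  [[0,0,0],[0,0,0],0],
])

```text
clock: 21.45
eef_pos: [0.5533, 0.0091, 0.1487]
tool_rot: [0.718, -0.696, -0.0, -0.0]
ft_force: [-0.5, -0.3, -2.8]
grip_width: 0.0544
grasp_force: 64.5
```

Run:
```python
from h import *
st();o=get_obs()["eef_pos"]
c=camera("wrist");save(c,"w6");boxfit("shelf",c,(o[0],o[1],.02),o[2],.056,.2,.014)
for p,g in (("prop_blue",(.549,.066)),("prop_yellow",(.56,-.054))): print(fit(p,c,g,z0=.017))
c=camera("top");boxfit("shelf",c,(o[0],o[1],.02),o[2],.056,.2,.014)
c=camera("scene");save(c,"s6");boxfit("shelf",c,(o[0],o[1],.02),o[2],.056,.2,.014)
```

```text
t 21.45 tcp [0.5533 0.0091 0.1487] rot [ 0.718 -0.696 -0.    -0.   ] w 0.0544 q [ 0.02  0.39 -0.    1.18  0.   -1.58] F [-0.5 -0.3 -2.8]
shelf conf 0.98 x,y mm [552.5   9. ] yaw deg 1.8 iou 0.87 [238.  21. 394. 360.]
[]
[]
shelf conf 0.95 x,y mm [555.6  -3.6] yaw deg -0.3 iou 0.17 [334. 210. 346. 237.]
shelf conf 0.77 x,y mm [550.8   6.9] yaw deg 1.6 iou 0.77 [290. 139. 373. 176.]
```

View pics/w6.png

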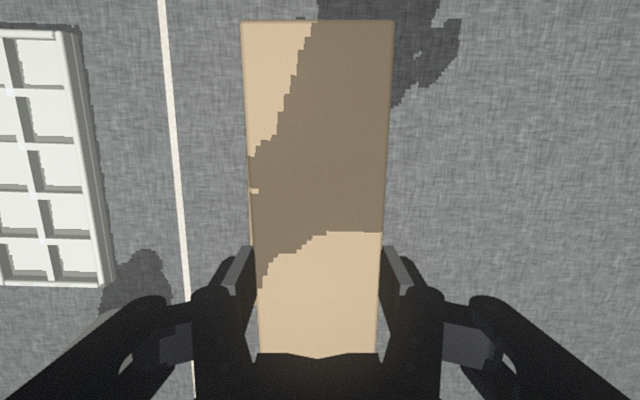

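View pics/s6.png

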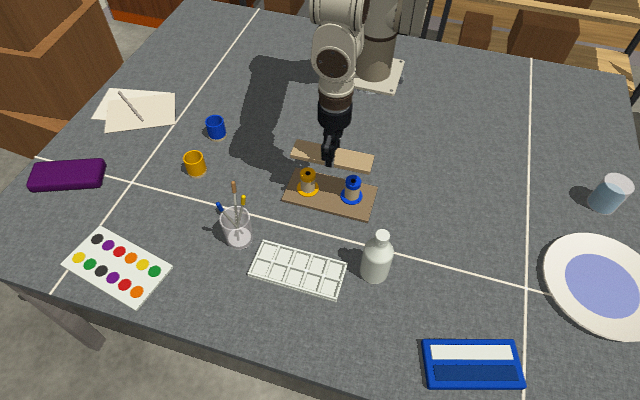

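Both props stand, at (308,182) and (352,188) in the scene view, and the shelf hangs level above them. I'll lower it.

drive_tool([
  [[1.5,-1.5,-20],[0,0,0],0],
  [[0,0,-25],[0,0,0],0],
  [[0,0,-14],[0,0,0],0],
  [[0,0,-6],[0,0,0],0],
  [[0,0,-2],[0,0,0],0],
  [[0,0,0],[0,0,0],0],
  [[0,0,0],[0,0,0],0],
  [[0,0,0],[0,0,0],0],
])

```text
clock: 22.52
eef_pos: [0.5561, 0.0065, 0.0832]
tool_rot: [0.717, -0.697, 0.001, -0.001]
ft_force: [0.1, 0.1, -1.7]
grip_width: 0.0541
grasp_force: 64.5
```

drive_tool([
  [[0,0,-1],[0,0,0],0],
  [[0,0,0],[0,0,0],0],
])

```text
clock: 22.68
eef_pos: [0.5554, 0.0065, 0.0815]
tool_rot: [0.717, -0.697, 0.001, -0.001]
ft_force: [-0.8, 0.5, -2.4]
grip_width: 0.054
grasp_force: 64.5
```

drive_tool([
  [[0,0,-1],[0,0,0],0],
  [[0,0,0],[0,0,0],0],
])

```text
clock: 22.85
eef_pos: [0.5549, 0.0065, 0.0799]
tool_rot: [0.717, -0.697, 0.0, -0.0]
ft_force: [-0.3, 0.0, -3.2]
grip_width: 0.0542
grasp_force: 64.5
```

drive_tool([
  [[0,0,-1],[0,0,0],0],
  [[0,0,0],[0,0,0],0],
])

```text
clock: 23.02
eef_pos: [0.5548, 0.0065, 0.0786]
tool_rot: [0.717, -0.697, -0.0, 0.0]
ft_force: [0.7, 0.1, -2.9]
grip_width: 0.0543
grasp_force: 64.5
```

drive_tool([
  [[0,0,-0.7],[0,0,0],0],
  [[0,0,0],[0,0,0],0],
])

```text
clock: 23.18
eef_pos: [0.5548, 0.0065, 0.078]
tool_rot: [0.717, -0.697, -0.0, 0.0]
ft_force: [-0.5, 0.4, -2.3]
grip_width: 0.0543
grasp_force: 64.5
```

drive_tool([
  [[0,0,-0.7],[0,0,0],0],
  [[0,0,0],[0,0,0],0],
])

```text
clock: 23.35
eef_pos: [0.5551, 0.0065, 0.0775]
tool_rot: [0.717, -0.697, 0.0, -0.0]
ft_force: [-0.6, -0.1, -2.2]
grip_width: 0.0544
grasp_force: 64.5
```

drive_tool([
  [[0,0,-0.5],[0,0,0],0],
  [[0,0,0],[0,0,0],0],
])

```text
clock: 23.52
eef_pos: [0.5551, 0.0065, 0.0774]
tool_rot: [0.717, -0.697, 0.0, -0.0]
ft_force: [-0.6, -0.0, 1.7]
grip_width: 0.0546
grasp_force: 64.9
```

drive_tool([
  [[0,0,-0.5],[0,0,0],0],
  [[0,0,0],[0,0,0],0],
])

```text
clock: 23.68
eef_pos: [0.5551, 0.0065, 0.0774]
tool_rot: [0.717, -0.697, 0.0, -0.0]
ft_force: [-2.6, 0.8, 5.0]
grip_width: 0.054
grasp_force: 65.4
```

drive_tool([
  [[0,0,0],[0,0,0],0.75],
  [[0,0,0],[0,0,0],1],
  [[0,0,0],[0,0,0],1],
  [[0,0,0],[0,0,0],1],
  [[0,0,0],[0,0,0],1],
  [[0,0,0],[0,0,0],1],
  [[0,0,5],[0,0,0],1],
  [[0,0,15],[0,0,0],1],
])

```text
clock: 24.35
eef_pos: [0.5531, 0.0064, 0.0947]
tool_rot: [0.717, -0.697, -0.002, 0.002]
ft_force: [-0.1, -0.4, 0.2]
grip_width: 0.0855
grasp_force: 0.0
```

drive_tool([
  [[0,0,30],[0,0,0],1],
  [[0,0,30],[0,0,0],1],
  [[0,0,30],[0,0,0],1],
  [[0,-10,20],[0,0,0],1],
  [[-10,-30,0],[0,0,0],1],
  [[-10,-30,0],[0,0,0],1],
  [[-10,-30,0],[0,0,0],1],
  [[-10,-30,0],[0,0,0],1],
])

```text
clock: 25.02
eef_pos: [0.5145, -0.1245, 0.2071]
tool_rot: [0.718, -0.696, 0.0, -0.0]
ft_force: [0.4, -0.5, 0.0]
grip_width: 0.0856
grasp_force: 0.0
```

drive_tool([
  [[-10,-30,0],[0,0,0],1],
  [[-10,-30,0],[0,0,0],1],
  [[-10,-30,0],[0,0,0],1],
  [[-10,-30,0],[0,0,0],1],
  [[-10,-30,0],[0,0,0],1],
  [[-10,-30,0],[0,0,0],1],
  [[-10,-30,0],[0,0,0],1],
  [[-5,-30,0],[0,0,0],1],
])

```text
clock: 25.68
eef_pos: [0.4386, -0.3649, 0.207]
tool_rot: [0.717, -0.697, 0.0, 0.0]
ft_force: [1.3, 1.4, -0.5]
grip_width: 0.0856
grasp_force: 0.0
```

drive_tool([
  [[0,-15,0],[0,0,0],1],
  [[0,0,0],[0,0,0],1],
  [[0,0,0],[0,0,0],1],
])

```text
clock: 25.93
eef_pos: [0.4395, -0.379, 0.2064]
tool_rot: [0.717, -0.697, -0.0, -0.0]
ft_force: [0.1, 0.0, 0.2]
grip_width: 0.0855
grasp_force: 0.0
```

Run:
```python
from h import *
st()
c=camera("wrist");save(c,"w7")
for p,g in (("pot_blue",(.437,-.382)),("pot_yellow",(.585,-.376))): print(p,fit(p,c,g))
for n in("top","scene"):
  c=camera(n);save(c,n+"7");boxfit("shelf",c,(.555,.0075,.02),.077,.056,.2,.014);boxfit("base",c,(.554,.0075,.01),0,.12,.24,.012)
  for p,g in (("prop_blue",(.549,.066)),("prop_yellow",(.56,-.054))): print(n,p,fit(p,c,g,z0=.017))
cv2.imwrite("pics/crop7.png",cv2.resize(c["image"][120:240,230:430,::-1],None,fx=4,fy=4))
```

```text
t 25.93 tcp [ 0.4395 -0.379   0.2064] rot [ 0.717 -0.697 -0.    -0.   ] w 0.0855 q [-0.71  0.41  0.18  1.34  0.   -2.31] F [0.1 0.  0.2]
pot_blue [(np.float64(0.96), np.float64(0.4378), np.float64(-0.3828), array([288., 145., 350., 208.]))]
pot_yellow [(np.float64(0.97), np.float64(0.5846), np.float64(-0.3765), array([124., 146., 207., 218.]))]
shelf conf 0.67 x,y mm [555.1   7.7] yaw deg 2.4 iou 0.91 [270. 213. 346. 239.]
base conf 0.81 x,y mm [554.8   7.4] yaw deg 0.6 iou 0.53 [265. 203. 350. 252.]
top prop_blue []
top prop_yellow []
shelf conf 0.78 x,y mm [551.4   4.4] yaw deg 1.1 iou 0.9 [293. 161. 369. 191.]
base conf 0.63 x,y mm [559.9   8.6] yaw deg 1.1 iou 0.55 [282. 175. 377. 222.]
scene prop_blue [(np.float64(0.33), np.float64(0.5696), np.float64(0.0689), array([344., 187., 363., 203.]))]
scene prop_yellow [(np.float64(0.45), np.float64(0.576), np.float64(-0.0474), array([302., 180., 318., 191.])), (np.float64(0.19), np.float64(0.5951), np.float64(-0.0429), array([298., 186., 316., 197.]))]
```

View pics/crop7.png

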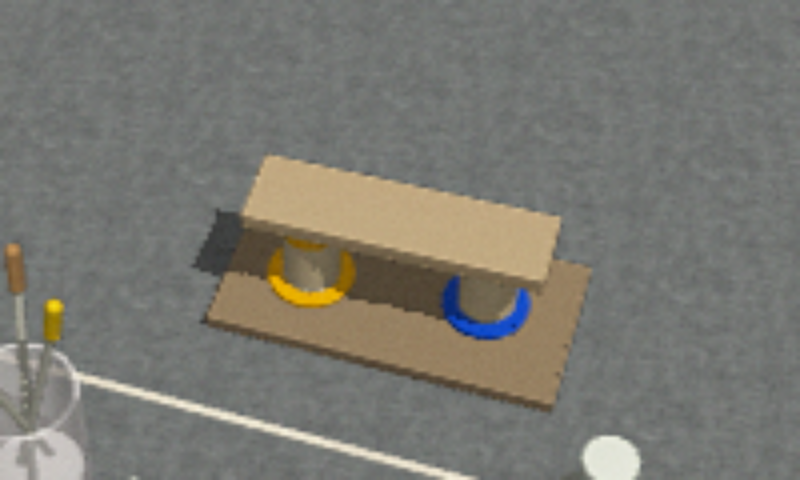

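The shelf lies flat on both props, in line with the base. Next is the blue pot.

drive_tool([
  [[-1.5,-3.5,-25],[0,0,0],1],
  [[0,0,-35],[0,0,0],1],
  [[0,0,-35],[0,0,0],1],
  [[0,0,-35],[0,0,0],1],
  [[0,0,-30],[0,0,0],1],
  [[0,0,-20],[0,0,0],1],
  [[0,0,-12],[0,0,0],1],
  [[0,0,0],[0,0,0],1],
])

```text
clock: 27.25
eef_pos: [0.4362, -0.3801, 0.0108]
tool_rot: [0.717, -0.697, -0.004, 0.0]
ft_force: [-0.2, 1.0, 0.8]
grip_width: 0.0853
grasp_force: 0.0
```

drive_tool([
  [[0,0,0],[0,0,0],0],
  [[0,0,0],[0,0,0],0],
  [[0,0,0],[0,0,0],0],
  [[0,0,0],[0,0,0],0],
  [[0,0,0],[0,0,0],0],
  [[0,0,0],[0,0,0],0],
  [[0,0,0],[0,0,0],0],
])

```text
clock: 27.83
eef_pos: [0.4397, -0.3832, 0.0165]
tool_rot: [0.717, -0.697, 0.002, -0.0]
ft_force: [0.1, -1.5, 6.1]
grip_width: 0.0536
grasp_force: 63.5
```

drive_tool([
  [[0,0,10],[0,0,0],0],
  [[0,0,25],[0,0,0],0],
  [[0,0,30],[0,0,0],0],
  [[0,0,30],[0,0,0],0],
  [[0,0,30],[0,0,0],0],
  [[0,0,25],[0,0,0],0],
  [[0,5,15],[0,0,0],0],
  [[4,14,5],[0,0,0],0],
])

```text
clock: 28.5
eef_pos: [0.443, -0.3649, 0.1882]
tool_rot: [0.716, -0.698, 0.003, 0.0]
ft_force: [1.2, -0.2, -1.7]
grip_width: 0.0536
grasp_force: 63.5
```

drive_tool([
  [[6,24,0],[0,0,0],0],
  [[7,28,0],[0,0,0],0],
  [[7,28,0],[0,0,0],0],
  [[7,28,0],[0,0,0],0],
  [[7,28,0],[0,0,0],0],
  [[7,28,0],[0,0,0],0],
  [[7,28,0],[0,0,0],0],
  [[7,28,0],[0,0,0],0],
])

```text
clock: 29.17
eef_pos: [0.4963, -0.1403, 0.1833]
tool_rot: [0.717, -0.697, -0.001, 0.001]
ft_force: [0.5, -1.0, -1.0]
grip_width: 0.0531
grasp_force: 63.4
```

drive_tool([
  [[7,28,0],[0,0,0],0],
  [[7,28,0],[0,0,0],0],
  [[7,28,0],[0,0,0],0],
  [[7,28,0],[0,0,0],0],
  [[7,28,0],[0,0,0],0],
  [[7,28,0],[0,0,0],0],
  [[7,28,0],[0,0,0],0],
  [[4,16,0],[0,0,0],0],
])

```text
clock: 29.83
eef_pos: [0.5493, 0.0727, 0.1832]
tool_rot: [0.718, -0.696, -0.001, 0.001]
ft_force: [0.2, 0.3, -1.1]
grip_width: 0.0531
grasp_force: 63.4
```

drive_tool([
  [[0,4,0],[0,0,0],0],
  [[0,0,0],[0,0,0],0],
  [[0,0,0],[0,0,0],0],
])

```text
clock: 30.08
eef_pos: [0.5492, 0.073, 0.1836]
tool_rot: [0.717, -0.697, -0.001, 0.001]
ft_force: [-0.2, -0.7, -2.2]
grip_width: 0.0534
grasp_force: 63.4
```

Run:
```python
from h import *
st();o=get_obs()["eef_pos"]
c=camera("wrist");save(c,"w8");print(fit("pot_blue",c,o[:2],z0=o[2]-.014))
c=camera("scene");save(c,"s8");print(fit("pot_blue",c,o[:2],z0=o[2]-.014))
```

```text
t 30.08 tcp [0.5492 0.073  0.1836] rot [ 0.717 -0.697 -0.001  0.001] w 0.0534 q [ 0.13  0.37  0.06  1.26 -0.   -1.47] F [-0.2 -0.7 -2.2]
[(np.float64(0.82), np.float64(0.5488), np.float64(0.0669), array([240., 196., 396., 360.]))]
[(np.float64(0.34), np.float64(0.5657), np.float64(0.0847), array([351., 136., 375., 166.]))]
```

View pics/w8.png

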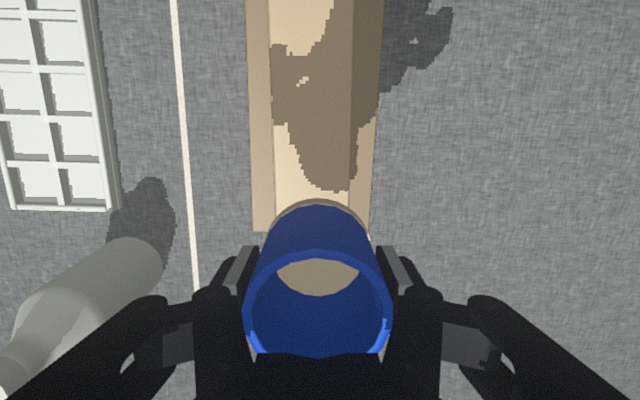

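The pot is upright in the fingers with its centre near (318,300), over the blue end of the shelf. I'll lower it.

drive_tool([
  [[-0.5,-5.5,-20],[0,0,0],0],
  [[0,0,-26],[0,0,0],0],
  [[0,0,-16],[0,0,0],0],
  [[0,0,-8],[0,0,0],0],
  [[0,0,-2],[0,0,0],0],
  [[0,0,0],[0,0,0],0],
  [[0,0,0],[0,0,0],0],
  [[0,0,0],[0,0,0],0],
])

```text
clock: 30.95
eef_pos: [0.5511, 0.0675, 0.1139]
tool_rot: [0.717, -0.697, 0.001, -0.001]
ft_force: [-0.0, 0.1, -0.8]
grip_width: 0.0537
grasp_force: 63.5
```

drive_tool([
  [[0,0,-1.5],[0,0,0],0],
  [[0,0,0],[0,0,0],0],
  [[0,0,0],[0,0,0],0],
])

```text
clock: 31.2
eef_pos: [0.5501, 0.0676, 0.1114]
tool_rot: [0.717, -0.697, 0.0, -0.0]
ft_force: [-0.5, -1.0, -1.5]
grip_width: 0.0534
grasp_force: 63.5
```

drive_tool([
  [[0,0,-1],[0,0,0],0],
  [[0,0,0],[0,0,0],0],
])

```text
clock: 31.37
eef_pos: [0.5499, 0.0675, 0.1099]
tool_rot: [0.717, -0.697, -0.0, 0.0]
ft_force: [0.4, 0.4, -1.1]
grip_width: 0.0533
grasp_force: 63.5
```

drive_tool([
  [[0,0,-0.7],[0,0,0],0],
  [[0,0,0],[0,0,0],0],
])

```text
clock: 31.53
eef_pos: [0.5498, 0.0675, 0.1091]
tool_rot: [0.717, -0.697, -0.0, 0.0]
ft_force: [0.6, 1.5, -1.7]
grip_width: 0.0536
grasp_force: 63.5
```

drive_tool([
  [[0,0,-1],[0,0,0],0],
  [[0,0,0],[0,0,0],0],
])

```text
clock: 31.7
eef_pos: [0.5498, 0.0675, 0.108]
tool_rot: [0.717, -0.697, -0.0, 0.0]
ft_force: [0.6, 0.8, -1.8]
grip_width: 0.053
grasp_force: 63.5
```

drive_tool([
  [[0,0,-0.5],[0,0,0],0],
  [[0,0,0],[0,0,0],0],
])

```text
clock: 31.87
eef_pos: [0.5499, 0.0675, 0.1076]
tool_rot: [0.717, -0.697, -0.0, 0.0]
ft_force: [0.5, 0.0, -2.4]
grip_width: 0.0534
grasp_force: 63.5
```

drive_tool([
  [[0,0,-0.5],[0,0,0],0],
  [[0,0,0],[0,0,0],0],
])

```text
clock: 32.03
eef_pos: [0.55, 0.0675, 0.1075]
tool_rot: [0.717, -0.697, 0.0, -0.0]
ft_force: [-0.6, 0.1, 0.1]
grip_width: 0.0533
grasp_force: 63.5
```

drive_tool([
  [[0,0,-0.5],[0,0,0],0],
  [[0,0,0],[0,0,0],0],
])

```text
clock: 32.2
eef_pos: [0.55, 0.0676, 0.1074]
tool_rot: [0.717, -0.697, 0.0, -0.0]
ft_force: [-2.2, -0.8, 3.5]
grip_width: 0.0534
grasp_force: 63.9
```

drive_tool([
  [[0,0,0],[0,0,0],0.75],
  [[0,0,0],[0,0,0],1],
  [[0,0,0],[0,0,0],1],
  [[0,0,0],[0,0,0],1],
  [[0,0,0],[0,0,0],1],
  [[0,0,0],[0,0,0],1],
  [[0,0,5],[0,0,0],1],
  [[0,0,15],[0,0,0],1],
])

```text
clock: 32.87
eef_pos: [0.5482, 0.0673, 0.1249]
tool_rot: [0.717, -0.697, -0.002, 0.002]
ft_force: [-0.2, -0.2, 0.4]
grip_width: 0.0856
grasp_force: 0.0
```

drive_tool([
  [[0,0,30],[0,0,0],1],
  [[0,0,30],[0,0,0],1],
  [[0,0,20],[0,0,0],1],
  [[0,-20,5],[0,0,0],1],
  [[0,-30,0],[0,0,0],1],
  [[0,-30,0],[0,0,0],1],
  [[0,-30,0],[0,0,0],1],
  [[0,-30,0],[0,0,0],1],
])

```text
clock: 33.53
eef_pos: [0.5499, -0.0737, 0.2124]
tool_rot: [0.718, -0.697, 0.0, -0.0]
ft_force: [0.2, 0.4, 0.3]
grip_width: 0.0854
grasp_force: 0.0
```

drive_tool([
  [[0,-30,0],[0,0,0],1],
  [[0,-30,0],[0,0,0],1],
  [[0,-30,0],[0,0,0],1],
  [[5,-30,0],[0,0,0],1],
  [[5,-30,0],[0,0,0],1],
  [[5,-30,0],[0,0,0],1],
  [[5,-30,0],[0,0,0],1],
  [[5,-30,0],[0,0,0],1],
])

```text
clock: 34.2
eef_pos: [0.5749, -0.314, 0.2122]
tool_rot: [0.717, -0.697, 0.0, -0.0]
ft_force: [0.5, 0.2, -0.6]
grip_width: 0.0851
grasp_force: 0.0
```

drive_tool([
  [[5,-30,0],[0,0,0],1],
  [[5,-28,0],[0,0,0],1],
  [[0,-6,0],[0,0,0],1],
  [[0,0,0],[0,0,0],1],
  [[0,0,0],[0,0,0],1],
  [[0,0,0],[0,0,0],1],
])

```text
clock: 34.7
eef_pos: [0.5849, -0.3752, 0.212]
tool_rot: [0.718, -0.696, -0.0, -0.0]
ft_force: [-0.1, 0.1, -0.4]
grip_width: 0.0854
grasp_force: 0.0
```

Run:
```python
from h import *
st()
c=camera("wrist");print("py",fit("pot_yellow",c,(.585,-.376)))
for n in("top","scene"):
  c=camera(n);save(c,n+"9");boxfit("shelf",c,(.555,.0075,.02),.077,.056,.2,.014);print(n,fit("pot_blue",c,(.549,.066),z0=.091))
cv2.imwrite("pics/crop9.png",cv2.resize(c["image"][120:240,230:430,::-1],None,fx=4,fy=4))
```

```text
t 34.7 tcp [ 0.5849 -0.3752  0.212 ] rot [ 0.718 -0.696 -0.    -0.   ] w 0.0854 q [-0.57  0.66  0.61  1.52  0.   -2.17] F [-0.1  0.1 -0.4]
py [(np.float64(0.97), np.float64(0.5859), np.float64(-0.3767), array([290., 149., 345., 216.]))]
shelf conf 0.83 x,y mm [555.5   7.2] yaw deg 1.1 iou 0.7 [267. 211. 345. 241.]
top [(np.float64(0.92), np.float64(0.5484), np.float64(0.0675), array([269., 211., 294., 235.]))]
shelf conf 0.58 x,y mm [554.6   4.7] yaw deg -2.2 iou 0.75 [292. 158. 370. 194.]
scene [(np.float64(0.94), np.float64(0.5485), np.float64(0.0678), array([344., 155., 368., 189.]))]
```

View pics/crop9.png

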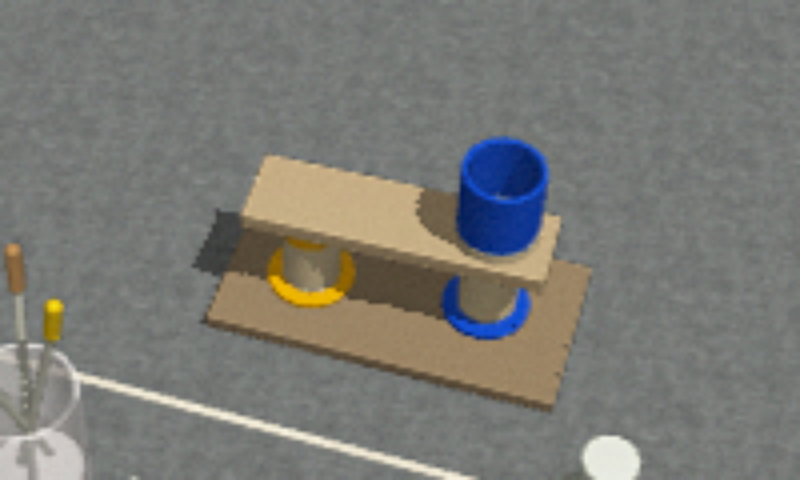

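The blue pot stands on the shelf above its disc, at (503,195) in the crop. Next is the yellow pot.

drive_tool([
  [[1,-1.5,-28],[0,0,0],1],
  [[0,0,-35],[0,0,0],1],
  [[0,0,-35],[0,0,0],1],
  [[0,0,-35],[0,0,0],1],
  [[0,0,-32],[0,0,0],1],
  [[0,0,-20],[0,0,0],1],
  [[0,0,-12],[0,0,0],1],
  [[0,0,0],[0,0,0],1],
])

```text
clock: 35.77
eef_pos: [0.5838, -0.3765, 0.0109]
tool_rot: [0.717, -0.697, -0.003, 0.001]
ft_force: [-0.9, 0.5, 0.2]
grip_width: 0.0853
grasp_force: 0.0
```

drive_tool([
  [[0,0,0],[0,0,0],0],
  [[0,0,0],[0,0,0],0],
  [[0,0,0],[0,0,0],0],
  [[0,0,0],[0,0,0],0],
  [[0,0,0],[0,0,0],0],
  [[0,0,0],[0,0,0],0],
  [[0,0,0],[0,0,0],0],
])

```text
clock: 36.35
eef_pos: [0.5878, -0.3793, 0.0179]
tool_rot: [0.717, -0.697, 0.003, -0.001]
ft_force: [-0.7, -0.0, 6.0]
grip_width: 0.0538
grasp_force: 63.5
```

drive_tool([
  [[0,0,10],[0,0,0],0],
  [[0,0,25],[0,0,0],0],
  [[0,0,30],[0,0,0],0],
  [[0,0,30],[0,0,0],0],
  [[0,0,30],[0,0,0],0],
  [[0,0,25],[0,0,0],0],
  [[0,5,15],[0,0,0],0],
  [[-2,14,5],[0,0,0],0],
])

```text
clock: 37.02
eef_pos: [0.5851, -0.3613, 0.1894]
tool_rot: [0.717, -0.698, 0.004, -0.001]
ft_force: [0.6, 0.5, -1.3]
grip_width: 0.0535
grasp_force: 63.4
```

drive_tool([
  [[-3,25,0],[0,0,0],0],
  [[-3,28,0],[0,0,0],0],
  [[-3,28,0],[0,0,0],0],
  [[-3,28,0],[0,0,0],0],
  [[-3,28,0],[0,0,0],0],
  [[-3,28,0],[0,0,0],0],
  [[-3,28,0],[0,0,0],0],
  [[-3,28,0],[0,0,0],0],
])

```text
clock: 37.68
eef_pos: [0.5592, -0.1366, 0.1853]
tool_rot: [0.717, -0.697, -0.0, 0.0]
ft_force: [0.7, -1.0, -1.1]
grip_width: 0.0538
grasp_force: 63.3
```

drive_tool([
  [[0,28,0],[0,0,0],0],
  [[0,28,0],[0,0,0],0],
  [[0,18,0],[0,0,0],0],
  [[0,8,0],[0,0,0],0],
  [[0,0,0],[0,0,0],0],
  [[0,0,0],[0,0,0],0],
  [[0,0,0],[0,0,0],0],
])

```text
clock: 38.27
eef_pos: [0.5599, -0.0571, 0.1848]
tool_rot: [0.717, -0.697, 0.0, 0.0]
ft_force: [1.0, -1.0, -1.2]
grip_width: 0.0536
grasp_force: 63.3
```

Run:
```python
from h import *
st();o=get_obs()["eef_pos"]
c=camera("wrist");save(c,"w10");print(fit("pot_yellow",c,o[:2],z0=o[2]-.0155))
```

```text
t 38.27 tcp [ 0.5599 -0.0571  0.1848] rot [ 0.717 -0.697  0.     0.   ] w 0.0536 q [-0.1   0.39  0.09  1.27 -0.   -1.7 ] F [ 1.  -1.  -1.2]
[(np.float64(0.81), np.float64(0.5592), np.float64(-0.0613), array([245., 202., 394., 359.]))]
```

View pics/w10.png

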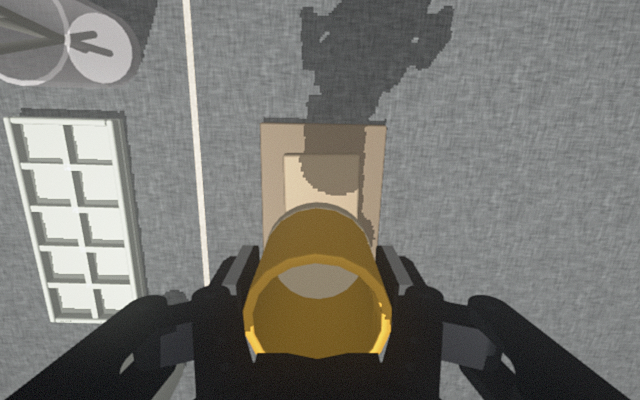

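The yellow pot is upright, centred near (318,300), over the yellow end of the shelf. I'll lower it.

drive_tool([
  [[-1,2,-20],[0,0,0],0],
  [[0,0,-26],[0,0,0],0],
  [[0,0,-15],[0,0,0],0],
  [[0,0,-8],[0,0,0],0],
  [[0,0,-2],[0,0,0],0],
  [[0,0,0],[0,0,0],0],
  [[0,0,0],[0,0,0],0],
  [[0,0,0],[0,0,0],0],
])

```text
clock: 39.03
eef_pos: [0.56, -0.0543, 0.1151]
tool_rot: [0.717, -0.697, 0.001, -0.001]
ft_force: [0.1, 0.1, -0.8]
grip_width: 0.0537
grasp_force: 63.3
```

drive_tool([
  [[0,0,-1.5],[0,0,0],0],
  [[0,0,0],[0,0,0],0],
  [[0,0,0],[0,0,0],0],
])

```text
clock: 39.28
eef_pos: [0.5592, -0.054, 0.1127]
tool_rot: [0.717, -0.697, 0.0, -0.0]
ft_force: [-0.9, 0.1, -2.3]
grip_width: 0.054
grasp_force: 63.3
```

drive_tool([
  [[0,0,-1],[0,0,0],0],
  [[0,0,0],[0,0,0],0],
])

```text
clock: 39.45
eef_pos: [0.5589, -0.054, 0.1112]
tool_rot: [0.717, -0.697, 0.0, 0.0]
ft_force: [-0.1, 0.1, -1.1]
grip_width: 0.0537
grasp_force: 63.3
```

drive_tool([
  [[0,0,-0.7],[0,0,0],0],
  [[0,0,0],[0,0,0],0],
])

```text
clock: 39.62
eef_pos: [0.5588, -0.054, 0.1104]
tool_rot: [0.717, -0.697, -0.0, 0.0]
ft_force: [0.1, 0.8, -1.6]
grip_width: 0.0535
grasp_force: 63.3
```

drive_tool([
  [[0,0,-0.7],[0,0,0],0],
  [[0,0,0],[0,0,0],0],
])

```text
clock: 39.78
eef_pos: [0.5588, -0.054, 0.1097]
tool_rot: [0.717, -0.697, -0.0, 0.0]
ft_force: [-0.4, -0.1, -1.6]
grip_width: 0.0536
grasp_force: 63.3
```

drive_tool([
  [[0,0,-0.7],[0,0,0],0],
  [[0,0,0],[0,0,0],0],
])

```text
clock: 39.95
eef_pos: [0.5588, -0.054, 0.109]
tool_rot: [0.717, -0.697, -0.0, 0.0]
ft_force: [0.0, -0.3, -1.5]
grip_width: 0.0535
grasp_force: 63.3
```

drive_tool([
  [[0,0,-0.5],[0,0,0],0],
  [[0,0,0],[0,0,0],0],
])

```text
clock: 40.12
eef_pos: [0.559, -0.054, 0.1089]
tool_rot: [0.717, -0.697, 0.0, -0.0]
ft_force: [-0.1, -0.6, 0.9]
grip_width: 0.0537
grasp_force: 63.5
```

drive_tool([
  [[0,0,-0.5],[0,0,0],0],
  [[0,0,0],[0,0,0],0],
])

```text
clock: 40.28
eef_pos: [0.5591, -0.054, 0.1089]
tool_rot: [0.717, -0.697, 0.0, -0.0]
ft_force: [-1.0, 0.6, 4.1]
grip_width: 0.0532
grasp_force: 63.8
```

Contact. I'll release and withdraw.

drive_tool([
  [[0,0,0],[0,0,0],0.75],
  [[0,0,0],[0,0,0],1],
  [[0,0,0],[0,0,0],1],
  [[0,0,0],[0,0,0],1],
  [[0,0,0],[0,0,0],1],
  [[0,0,0],[0,0,0],1],
  [[0,0,5],[0,0,0],1],
  [[0,0,15],[0,0,0],1],
])

```text
clock: 40.95
eef_pos: [0.5571, -0.0538, 0.1263]
tool_rot: [0.717, -0.697, -0.002, 0.002]
ft_force: [-0.4, 0.3, 0.3]
grip_width: 0.0858
grasp_force: 0.0
```

drive_tool([
  [[0,0,30],[0,0,0],1],
  [[0,0,30],[0,0,0],1],
  [[0,0,30],[0,0,0],1],
  [[-10,0,10],[0,0,0],1],
  [[-25,-15,0],[0,0,0],1],
  [[-30,-20,0],[0,0,0],1],
  [[-30,-20,0],[0,0,0],1],
  [[-30,-20,0],[0,0,0],1],
])

```text
clock: 41.62
eef_pos: [0.4321, -0.1293, 0.2279]
tool_rot: [0.718, -0.696, -0.0, 0.0]
ft_force: [-0.2, -1.2, -0.9]
grip_width: 0.0854
grasp_force: 0.0
```

drive_tool([
  [[-20,-30,0],[0,0,0],1],
  [[-10,-30,0],[0,0,0],1],
  [[0,-30,0],[0,0,0],1],
  [[0,-30,0],[0,0,0],1],
  [[0,0,0],[0,0,0],1],
  [[0,0,0],[0,0,0],1],
  [[0,0,0],[0,0,0],1],
  [[0,0,0],[0,0,0],1],
])

```text
clock: 42.28
eef_pos: [0.4036, -0.248, 0.2279]
tool_rot: [0.718, -0.696, -0.0, -0.0]
ft_force: [0.1, 0.2, 0.1]
grip_width: 0.0854
grasp_force: 0.0
```

Run:
```python
from h import *
st()
for n in("top","scene"):
  c=camera(n);print(n,fit("pot_blue",c,(.549,.066),z0=.091),fit("pot_yellow",c,(.559,-.055),z0=.091))
cv2.imwrite("pics/crop11.png",cv2.resize(c["image"][120:240,230:430,::-1],None,fx=4,fy=4))
```

```text
t 42.28 tcp [ 0.4036 -0.248   0.2279] rot [ 0.718 -0.696 -0.    -0.   ] w 0.0854 q [-0.55  0.19 -0.07  1.31  0.   -2.15] F [0.1 0.2 0.1]
top [(np.float64(0.87), np.float64(0.5503), np.float64(0.067), array([270., 214., 297., 233.]))] [(np.float64(0.88), np.float64(0.5592), np.float64(-0.0504), array([323., 208., 342., 236.]))]
scene [(np.float64(0.92), np.float64(0.5476), np.float64(0.0679), array([346., 152., 368., 187.]))] [(np.float64(0.91), np.float64(0.5564), np.float64(-0.0511), array([299., 143., 320., 178.]))]
```

View pics/crop11.png

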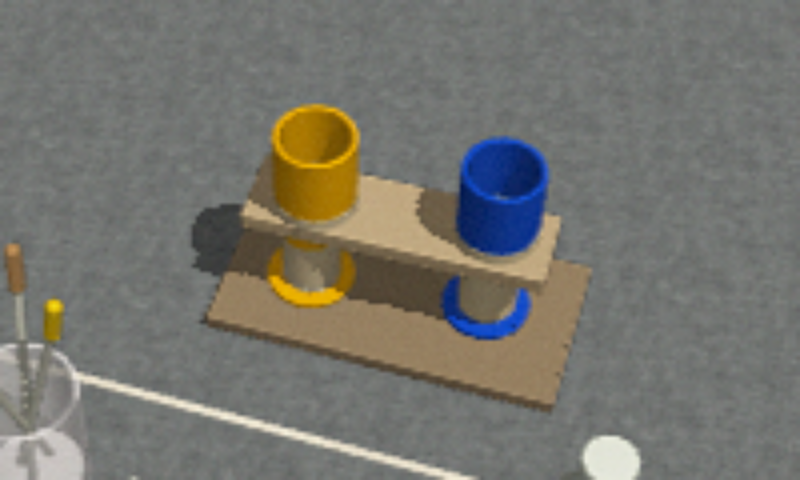

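Both pots stand upright on the shelf above their discs, at (315,160) and (503,195) in the crop. I'll hand the job in.

```bash
python3 -c "
from workcell import job_done
print(job_done())"
```

```text
the job is handed in; nothing more can be done
None
```

The kiln stack is built and handed in at about 42 s of the 136 s allowed: each prop on its own disc, the shelf flat across both, each pot upright above its disc and everything let go. The hand-in returned no verdict, but in the last pictures both pots sat within about 5 mm of above their discs and everything stood upright.

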